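# Find the concealed catch of the tool chest by touch

### The job

The drawer of the low wooden tool chest is locked by a concealed catch: one of the six equal flush plates in the chest's top, and only touch tells which. With closed fingertips feel across the plates, pressing each gently until you find the one that gives, and press it in so that the drawer springs out of the side by itself; leave it standing open. Do not touch the drawer, and leave the things around the chest where they are.

Things in the scene. Friction and masses are not known exactly. Their poses are not given: they have to be found in the camera images.
- tool_chest: Low wooden tool chest fixed to the bench, 150 mm (its x, depth) x 216 mm (its y, width) x 100 mm high; origin at the centre of its underside, x to its back, y to its left, z up. Its flat top is a frame with six paler, look-alike 50 mm square plates, flush, 1 mm gap round each, two rows of three, 60 mm pitch. Five are rigid; one, a different one each time, is the sprung catch.
- panel (a point): Centre of the top panel, at its surface, 100 mm above the bench; axes as the chest's. The catch plate starts to sink at about 2 N, frees the drawer 4 to 5 mm down, bottoms at 8 mm and about 5 N, and springs back when let go. Closed fingertips must be inside the plate's edge to push it below the frame.
- drawer (a joint): How far the flat drawer stands out, in m: 0 shut and held by the catch, 0.045 fully out. A light spring (5 N) drives it out of the chest's right side (its -y) once the catch is pressed.
- drawer_front (a point): Centre of the outer face of the drawer's plain front board without a handle, 130 x 8 x 52 mm, flush in the chest's right side; 38 mm above the bench. It moves with the drawer.
- sanding_block: Brown wooden sanding block, 64 x 111 x 30 mm, loose on the bench to the left of the chest; origin at the centre of its underside. Bystander.
- screw_jar: Glass jar of screws with a red lid, 66 mm across, 88 mm high, loose on the bench to the right of the chest, towards the robot; origin at the centre of its underside. Bystander.
- short_offcut: Short square wooden offcut, 45 x 120 x 45 mm, loose on the bench in front of the chest; origin at the centre of its underside. Bystander.
- plate_1 (a point): Centre of the upper face of the plate in the front row, left place of the panel, as seen from the robot (whether it gives must be felt); axes as the chest's.
- plate_2 (a point): Centre of the upper face of the plate in the front row, middle place of the panel, as seen from the robot (whether it gives must be felt); axes as the chest's.
- plate_3 (a point): Centre of the upper face of the plate in the front row, right place of the panel, as seen from the robot (whether it gives must be felt); axes as the chest's.
- plate_4 (a point): Centre of the upper face of the plate in the back row, left place of the panel, as seen from the robot (whether it gives must be felt); axes as the chest's.
- plate_5 (a point): Centre of the upper face of the plate in the back row, middle place of the panel, as seen from the robot (whether it gives must be felt); axes as the chest's.
- plate_6 (a point): Centre of the upper face of the plate in the back row, right place of the panel, as seen from the robot (whether it gives must be felt); axes as the chest's.

How it is judged:
By the outcome, as a careful person would: the job done as asked, in the order asked, and still so for the second after the job is handed in, with the robot touching nothing.
It also fails if it takes over 51 s, if anything falls off the work surface, if the arm or the gripper's body presses on something with over 40 N, if the wrist force passes 120 N, or if a joint passes its speed limit or range.

### The arm

A 6-joint arm with a two-finger parallel gripper is mounted at the origin on a cart in front of the work surface, level with it; the furniture and walls round the work are solid. World frame = base frame: x ahead of the robot, y to its left, z up, the work surface at z = 0. Lengths are in m, angles in rad, forces in N, time in s.
With the tool pointing down it reaches from about 0.325 to 0.925 m from the base axis. Payload 3.1 kg.
Tool frame: the origin (TCP) lies midway between the tips of the shut fingers; the grasp point (between the pads) lies arm.grip_depth behind it (arm.grip_depth is the distance from the TCP to the grasp point, in m); z points along the fingers, y is the line along which they close (so a half turn about z gives the same grasp; the last joint's range is limited). The gripper opens to 85 mm and grips with 20 to 120 N. Pads are 22 mm wide; open, the fingers measure 114 mm over their backs; the gripper's body (76 mm by 85 mm) begins 54 mm behind the grasp point. The pads swing forward as they close: fully open they stand 13 mm farther back than shut.
Start: joints at [-1.313, 0.217, 1.613, -0, 1.311, -0.112], TCP at [0.226, -0.583, 0.231] pointing down, gripper open.
Joint ranges: [-2.75, 2.75], [-0.78, 2.1], [0.31, 2.55], [-1.13, 4.27], [0.13, 2.63], [-2.58, 2.58]. Speed limits (rad/s): [2.79, 2.79, 3.14, 3.14, 3.14, 3.14].

### API

Orientations are given as a rotation vector (axis times angle).
In Python, from plant import telemetry, optics, finish_job, models, arm gives the robot as it stands.
- The arm moves only by the tool step_arm, never from a script. Its argument "steps" is a list of rows, each a list of 3 entries, a list of its own where there are three numbers: the opening, from 0 (shut) to 1 (fully open), then the shift along the tool's x, y, z in mm, then the turn, a rotation vector about the tool's x, y, z in rad. In form: [[fingers, [dx, dy, dz], [ax, ay, az]], ...]. A call has 1 to 5 rows; each row shifts and turns the commanded pose from where the row before left it, along the tool's axes as they then stand; what a row does not reach is not made up. A row lasts 1/8 s, in which the tool goes at most 62.5 mm and 10.7 degrees, less where a joint would pass 70% of its speed; a pose out of reach is approached as far as the arm can. A call is refused whole if a number of a shift passes 62.5 or a number of a turn 0.188, either way. A call with a gripper value outside its range is refused whole. The fingers move at their own pace and stop on an object; the grip force is fixed at half the most. Time passes only in rows, so rows that do not move let the fingers close. It gives the time, the measured TCP pose, the force, the opening and the grip force at its end, in the units of the state.
- telemetry.get_state(): the state, without advancing time (a new reading comes with each control period).
- optics.grab_frame(name): name is "side" or "top" or "wrist"; returns a dict with "image" (384x512x3 uint8, red, green, blue), "z_map" (384x512 float32, m along the optical axis (not along the pixel's ray), 0 where there is no reading), "intrinsics" (3x3 intrinsics, pixels), "eye" and "rotation" of the camera in the world. Camera axes: x right, y up, looking along -z (the intrinsics and any distortion apply to the point x, -y, -z); pixel columns grow to the right and rows downward; lengths in m; the calibration is good to about 2 mm. A picture is of the moment at which its call begins.
- finish_job(): hands the job in; it is judged then, once.
Trained networks look in a picture, given as the dict that the camera call returned (one of the last four; its "shot" number tells which), for a name from the list of things; names that differ only in an ending like _2 or _b are one class to them, and where a whole thing is asked for, a point or a joint stands for the part that bears it (a point fixed in the world has none). Each returns a list of dicts, best first, with "confidence" (0 to 1); they miss things now and then, are a little off and sometimes report something else, mostly with a low value. They report only what shows in the picture. A call takes as long as a camera call.
- models.recognise(picture, name): "box" ([left, top, right, bottom] in pixels, round what is visible of it).
- models.regions_of(picture, name): "mask" (384x512 bool, what is visible of it) and "box" ([left, top, right, bottom] in pixels, round what is visible of it).
The state is a dict: "clock": time; "joint_pos": joint angles; "joint_vel": joint speeds; "tau": joint torques, N m; "tool_pos": TCP position; "ee_rot": TCP orientation; "force": force on the tool from outside, world axes, zero at the start; "torque": the same for the moment, N m; "opening": finger opening in m; "grasp_force": force on a finger pad.
Only numpy, scipy, OpenCV 4.12 (cv2) and the standard library are available. Lean on these libraries where they do the work, as an engineer would, in place of code of your own. Each camera call takes 0.05 s, during which the arm holds its last target. There are 200 camera calls.

## Working session

There is one attempt and no reset: what is moved stays moved. The work goes in short steps, Python scripts to look and compute and a tool call to move; the robot and the scene stay as the last step left them, time stands still between calls to the robot, and variables do not carry over. Pictures are saved under pics/ and viewed, at most 10 in all, crops included, and the job is handed in when it is done.

Besides the shell and the picture viewer there is one more tool, called by a JSON object that holds its "name" and its "arguments". step_arm: Moves the arm, as the interface text tells. Its arguments: {"type":"object","properties":{"steps":{"type":"array","items":{"type":"array"}}},"required":["steps"]}

```bash
mkdir -p pics
cat > h.py <<'E'
import numpy as np, cv2
from plant import telemetry, optics, models, arm
def world(p):
    z=p["z_map"];K=p["intrinsics"];v,u=np.mgrid[:384,:512]
    c=np.stack([(u-K[0,2])/K[0,0]*z,-(v-K[1,2])/K[1,1]*z,-z],-1)
    return c@np.array(p["rotation"]).T+np.array(p["eye"])
E
python3 - <<'E'
from h import *
p=optics.grab_frame("top");W=world(p);q=optics.grab_frame("side")
cv2.imwrite("pics/a.png",cv2.cvtColor(np.hstack([p["image"],q["image"]]),cv2.COLOR_RGB2BGR)[:, :]) 
im=cv2.imread("pics/a.png");cv2.imwrite("pics/a.png",cv2.resize(im,(800,300)))
cv2.imwrite("pics/b.png",cv2.cvtColor(p["image"],cv2.COLOR_RGB2BGR))
for n in ["tool_chest","sanding_block","screw_jar","short_offcut"]:
    r=models.regions_of(p,n)
    if r:
        m=r[0]["mask"]&(p["z_map"]>0);P=W[m];print(n,r[0]["confidence"],r[0]["box"],np.median(P,0),P[:,2].max())
        if n=="tool_chest":
            T=P[abs(P[:,2]-.1)<.008];print(len(T),cv2.minAreaRect(T[:,:2].astype(np.float32)*1000),np.median(T[:,2]))
r=models.recognise(p,"plate_1")
for d in r:
    b=d["box"];print(d["confidence"],np.round(b),W[int((b[1]+b[3])/2),int((b[0]+b[2])/2)].round(4))
s=telemetry.get_state();print(s["tool_pos"],s["ee_rot"],s["force"],s["clock"])
E
```

```text
Traceback (most recent call last):
  File "h.py", line 6, in world
    return c@np.array(p["rotation"]).T+np.array(p["eye"])
           ~~~~~~~~~~~~~~~~~~~~~~~~~~~^~~~~~~~~~~~~~~~~~~
ValueError: operands could not be broadcast together with shapes (384,512) (3,)
```

```bash
sed -i 's/np.array(p\["rotation"\]).T/cv2.Rodrigues(np.array(p["rotation"],float))[0].T/' h.py
python3 - <<'E'
from h import *
p=optics.grab_frame("top");W=world(p);q=optics.grab_frame("side")
im=cv2.cvtColor(np.hstack([p["image"],q["image"]]),cv2.COLOR_RGB2BGR)
cv2.imwrite("pics/a.png",cv2.resize(im,(800,300)))
print(p["rotation"],p["eye"])
for n in ["tool_chest","sanding_block","screw_jar","short_offcut"]:
    r=models.regions_of(p,n)
    if r:
        m=r[0]["mask"]&(p["z_map"]>0);P=W[m];print(n,r[0]["confidence"],r[0]["box"],np.median(P,0),P[:,2].max())
        if n=="tool_chest":
            T=P[abs(P[:,2]-.1)<.008];print(len(T),cv2.minAreaRect(T[:,:2].astype(np.float32)*1000),np.median(T[:,2]))
r=models.recognise(p,"plate_1")
for d in r:
    b=d["box"];print(d["confidence"],np.round(b),W[int((b[1]+b[3])/2),int((b[0]+b[2])/2)].round(4))
s=telemetry.get_state();print(s["tool_pos"],s["ee_rot"],s["force"],s["clock"])
E
```

```text
[ 0.1355919  -0.08889005 -1.59522472] [ 0.3551168  -0.21941802  1.24171589]
tool_chest 0.73 [235.5, 146.5, 321.0, 214.7] [ 0.55477782 -0.26663718  0.09875493] 0.10736713576225365
2273 ((562.8174438476562, -270.62042236328125), (216.03286743164062, 151.17726135253906), 82.09424591064453) 0.09916692896102819
sanding_block 0.72 [145.4, 143.0, 185.8, 181.4] [0.63358836 0.05675276 0.02862804] 0.03507275984444291
screw_jar 0.97 [339.6, 187.6, 368.8, 212.0] [ 0.4940762  -0.47123801  0.08578514] 0.09500350047521966
short_offcut 0.78 [243.3, 218.3, 288.3, 240.9] [ 0.42824247 -0.2329628   0.04415928] 0.05188693510635156
0.87 [238. 144. 322. 211.] [ 0.5625 -0.2717  0.0987]
[ 0.22588319 -0.58266581  0.23110187] [-3.08771190e+00 -5.77556589e-01  6.65039466e-05] [-0.28664863 -0.20198069  0.12099572] 0.4
```

View pics/a.png

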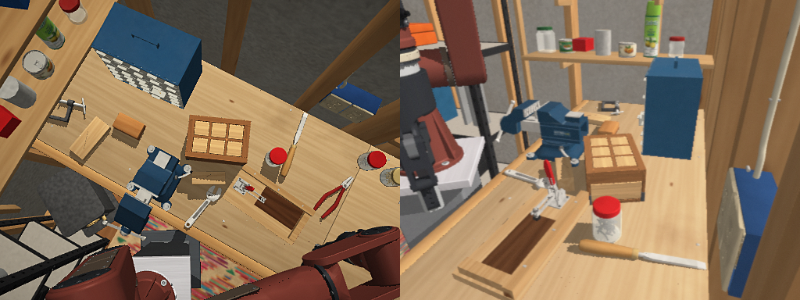

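{"name": "step_arm", "arguments": {"steps": [[0, [50, -18, 0], [0, 0, 0]], [0, [50, -18, 0], [0, 0, 0]], [0, [50, -18, 0], [0, 0, 0]], [0, [50, -18, 0], [0, 0, 0]], [0, [50, -18, 0], [0, 0, 0]]]}}

```text
clock: 1.02
tool_pos: [0.4277, -0.4073, 0.2315]
ee_rot: [3.087, 0.577, 0.0]
force: [0.4, 0.5, 0.8]
opening: 0.0002
grasp_force: 0.0
```

{"name": "step_arm", "arguments": {"steps": [[0, [0, 0, 0], [0, 0, 0.17]], [0, [0, 0, 0], [0, 0, 0.17]], [0, [0, 0, 0], [0, 0, 0.17]], [0, [0, 0, 0], [0, 0, 0]]]}}

```text
clock: 1.52
tool_pos: [0.4266, -0.4084, 0.2314]
ee_rot: [3.134, -0.217, 0.0]
force: [-0.2, -0.6, 0.3]
opening: -0.0
grasp_force: 0.0
```

```bash
cat >> h.py <<'E'
C=np.array([.5628,-.2706]);th=np.radians(-7.9)
X=np.array([np.cos(th),np.sin(th)]);Y=np.array([-X[1],X[0]])
PL={i+1:C+X*(-.03 if i<3 else .03)+Y*[.06,0,-.06][i%3] for i in range(6)}
def go(n,z):
    s=telemetry.get_state();R=cv2.Rodrigues(np.array(s["ee_rot"],float))[0];t=np.array(s["tool_pos"])
    print(n,PL[n].round(4),"tool mm",((np.array([*PL[n],z])-t)@R*1000).round(1),"yaw",np.degrees(np.arctan2(R[1,0],R[0,0])).round(1),"tilt",R[:,2].round(3),"pos",t.round(4),"F",np.round(s["force"],2),s["clock"],s["opening"])
E
python3 - <<'E'
from h import *
go(3,.14)
p=optics.grab_frame("wrist");im=p["image"].copy();K=p["intrinsics"];R=cv2.Rodrigues(np.array(p["rotation"],float))[0]
def pr(x,y):
    c=R.T@(np.array([x,y,.1])-p["eye"]);return [c[0]/-c[2]*K[0,0]+K[0,2],-c[1]/-c[2]*K[1,1]+K[1,2]]
for n in PL:
    cs=[pr(*(PL[n]+a*X*.025+b*Y*.025)) for a,b in[(1,1),(1,-1),(-1,-1),(-1,1)]]
    cv2.polylines(im,[np.array(cs).round().astype(int)],True,(255,0,0));print(n,np.round(cs[0]))
cv2.imwrite("pics/w1.png",cv2.cvtColor(im,cv2.COLOR_RGB2BGR))
E
```

```text
3 [ 0.5248 -0.3259] tool mm [ 86.  -95.3  91.4] yaw -7.9 tilt [ 0. -0. -1.] pos [ 0.4266 -0.4084  0.2314] F [-0.18 -0.59  0.27] 1.525 -2.9348950210252616e-06
1 [-49.  41.]
2 [27. 41.]
3 [102.  40.]
4 [-68. -47.]
5 [ 12. -47.]
6 [ 93. -47.]
```

View pics/w1.png

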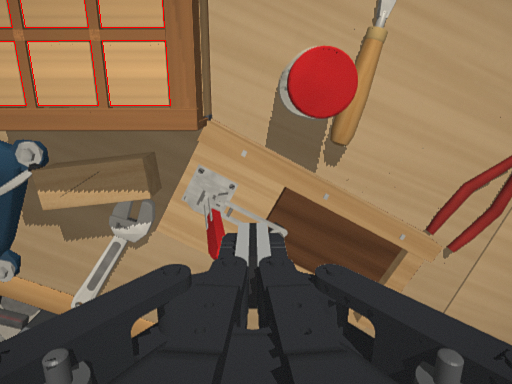

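The red outlines I projected fall exactly on the six plates (plate 3 at about pixel 135,73), so the chest pose is good. The jar, at about (320,80), is clear of the path.

{"name": "step_arm", "arguments": {"steps": [[0, [43, -47.5, 0], [0, 0, 0]], [0, [43, -47.5, 0], [0, 0, 0]], [0, [0, 0, 50], [0, 0, 0]], [0, [0, 0, 50], [0, 0, 0]], [0, [0, 0, 18], [0, 0, 0]]]}}

```text
clock: 2.2
tool_pos: [0.5203, -0.3264, 0.1093]
ee_rot: [-3.13, 0.216, 0.009]
force: [-1.0, -0.4, 0.4]
opening: -0.0
grasp_force: 0.0
```

{"name": "step_arm", "arguments": {"steps": [[0, [0, 0, 5], [0, 0, 0]], [0, [0, 0, 0], [0, 0, 0]], [0, [0, 0, 0], [0, 0, 0]]]}}

```text
clock: 2.58
tool_pos: [0.5239, -0.3298, 0.1109]
ee_rot: [3.131, -0.22, 0.006]
force: [0.0, -0.1, 0.2]
opening: 0.0001
grasp_force: 0.0
```

```bash
python3 -c "
from h import *
go(3,.1)"
```

```text
3 [ 0.5248 -0.3259] tool mm [ 0.4 -4.  10.8] yaw -8.0 tilt [ 0.003 -0.003 -1.   ] pos [ 0.5239 -0.3298  0.1109] F [ 0.03 -0.15  0.17] 2.575 0.0001123940309166249
```

{"name": "step_arm", "arguments": {"steps": [[0, [0, -4, 5], [0, 0, 0]], [0, [0, 0, 3], [0, 0, 0]], [0, [0, 0, 1], [0, 0, 0]], [0, [0, 0, 0], [0, 0, 0]]]}}

```text
clock: 3.08
tool_pos: [0.5232, -0.3243, 0.1001]
ee_rot: [-3.134, 0.22, 0.0]
force: [-1.2, 1.9, 5.1]
opening: -0.0
grasp_force: 2.6
```

{"name": "step_arm", "arguments": {"steps": [[0, [0, 0, 1], [0, 0, 0]], [0, [0, 0, 0], [0, 0, 0]]]}}

```text
clock: 3.32
tool_pos: [0.5232, -0.3244, 0.1001]
ee_rot: [-3.133, 0.22, 0.0]
force: [-2.8, 3.2, 9.3]
opening: 0.0001
grasp_force: 4.8
```

{"name": "step_arm", "arguments": {"steps": [[0, [0, 0, 1], [0, 0, 0]], [0, [0, 0, 0], [0, 0, 0]]]}}

```text
clock: 3.58
tool_pos: [0.5233, -0.3243, 0.1]
ee_rot: [-3.133, 0.22, 0.001]
force: [-4.4, 3.8, 12.9]
opening: -0.0003
grasp_force: 6.8
```

{"name": "step_arm", "arguments": {"steps": [[0, [0, 0, -13], [0, 0, 0]], [0, [0, -60, 0], [0, 0, 0]], [0, [0, 0, 0], [0, 0, 0]], [0, [0, 0, 0], [0, 0, 0]]]}}

```text
clock: 4.08
tool_pos: [0.5315, -0.2652, 0.1102]
ee_rot: [3.133, -0.219, 0.0]
force: [0.2, -0.7, -0.1]
opening: -0.0006
grasp_force: 0.0
```

{"name": "step_arm", "arguments": {"steps": [[0, [0, 0, 6], [0, 0, 0]], [0, [0, 0, 3], [0, 0, 0]], [0, [0, 0, 1], [0, 0, 0]], [0, [0, 0, 1], [0, 0, 0]], [0, [0, 0, 0], [0, 0, 0]]]}}

```text
clock: 4.7
tool_pos: [0.5311, -0.2657, 0.1001]
ee_rot: [3.133, -0.22, -0.001]
force: [-3.5, -0.2, 4.7]
opening: -0.0001
grasp_force: 2.5
```

{"name": "step_arm", "arguments": {"steps": [[0, [0, 0, 1], [0, 0, 0]], [0, [0, 0, 0], [0, 0, 0]]]}}

```text
clock: 4.95
tool_pos: [0.5311, -0.2658, 0.1]
ee_rot: [3.133, -0.22, -0.002]
force: [-4.4, 0.7, 9.9]
opening: -0.0001
grasp_force: 4.8
```

```bash
python3 -c "
from h import *
go(2,.1)"
```

```text
2 [ 0.5331 -0.2665] tool mm [2.1 0.4 0. ] yaw -8.0 tilt [-0.001 -0.001 -1.   ] pos [ 0.5311 -0.2658  0.1   ] F [-4.37  0.72  9.88] 4.95 -5.68525825643138e-05
```

Plate 2 is rigid as well. Next is plate 1.

{"name": "step_arm", "arguments": {"steps": [[0, [0, 0, -12], [0, 0, 0]], [0, [1, -60, 0], [0, 0, 0]], [0, [0, 0, 0], [0, 0, 0]], [0, [0, 0, 0], [0, 0, 0]]]}}

```text
clock: 5.45
tool_pos: [0.5411, -0.2058, 0.1104]
ee_rot: [3.133, -0.218, 0.001]
force: [-0.1, -0.2, -0.0]
opening: -0.0002
grasp_force: 0.0
```

{"name": "step_arm", "arguments": {"steps": [[0, [0, 0, 6], [0, 0, 0]], [0, [0, 0, 3], [0, 0, 0]], [0, [0, 0, 1], [0, 0, 0]], [0, [0, 0, 1], [0, 0, 0]], [0, [0, 0, 0], [0, 0, 0]]]}}

```text
clock: 6.08
tool_pos: [0.5404, -0.2065, 0.1001]
ee_rot: [3.133, -0.22, -0.002]
force: [-3.5, 0.2, 4.9]
opening: -0.0002
grasp_force: 2.5
```

{"name": "step_arm", "arguments": {"steps": [[0, [0, 0, 1], [0, 0, 0]], [0, [0, 0, 0], [0, 0, 0]]]}}

```text
clock: 6.32
tool_pos: [0.5404, -0.2064, 0.1001]
ee_rot: [3.133, -0.22, -0.002]
force: [-5.4, 0.9, 9.7]
opening: 0.0001
grasp_force: 4.8
```

```bash
python3 -c "
from h import *
go(1,.1)"
```

```text
1 [ 0.5413 -0.207 ] tool mm [1.  0.5 0.1] yaw -8.0 tilt [-0.001 -0.001 -1.   ] pos [ 0.5404 -0.2064  0.1001] F [-5.39  0.9   9.71] 6.325 0.00012616841734178493
```

Plate 1 is rigid. Next is plate 4, behind it.

{"name": "step_arm", "arguments": {"steps": [[0, [0, 0, -12], [0, 0, 0]], [0, [60, 0, 0], [0, 0, 0]], [0, [0, 0, 0], [0, 0, 0]], [0, [0, 0, 0], [0, 0, 0]]]}}

```text
clock: 6.82
tool_pos: [0.6002, -0.2141, 0.1101]
ee_rot: [-3.134, 0.22, 0.001]
force: [0.1, -0.8, -0.4]
opening: -0.0001
grasp_force: 0.0
```

{"name": "step_arm", "arguments": {"steps": [[0, [0, 0, 6], [0, 0, 0]], [0, [0, 0, 3], [0, 0, 0]], [0, [0, 0, 1], [0, 0, 0]], [0, [0, 0, 1], [0, 0, 0]], [0, [0, 0, 0], [0, 0, 0]]]}}

```text
clock: 7.45
tool_pos: [0.5999, -0.2141, 0.1001]
ee_rot: [-3.134, 0.22, 0.001]
force: [-3.0, 1.3, 4.4]
opening: 0.0
grasp_force: 2.5
```

{"name": "step_arm", "arguments": {"steps": [[0, [0, 0, 1], [0, 0, 0]], [0, [0, 0, 0], [0, 0, 0]]]}}

```text
clock: 7.7
tool_pos: [0.5999, -0.2141, 0.1001]
ee_rot: [-3.134, 0.22, 0.002]
force: [-5.2, 1.8, 9.7]
opening: -0.0002
grasp_force: 4.7
```

```bash
python3 -c "
from h import *
go(4,.1)"
```

```text
4 [ 0.6008 -0.2153] tool mm [1.  1.  0.1] yaw -8.0 tilt [-0.001  0.    -1.   ] pos [ 0.5999 -0.2141  0.1001] F [-5.24  1.77  9.72] 7.7 -0.00023979763045232677
```

Plate 4 is rigid. Next is plate 5.

{"name": "step_arm", "arguments": {"steps": [[0, [0, 0, -12], [0, 0, 0]], [0, [0, 61, 0], [0, 0, 0]], [0, [0, 0, 0], [0, 0, 0]], [0, [0, 0, 0], [0, 0, 0]]]}}

```text
clock: 8.2
tool_pos: [0.5918, -0.2748, 0.1103]
ee_rot: [-3.133, 0.222, -0.001]
force: [-0.0, -0.1, -1.1]
opening: -0.0
grasp_force: 0.0
```

{"name": "step_arm", "arguments": {"steps": [[0, [0, 0, 6], [0, 0, 0]], [0, [0, 0, 3], [0, 0, 0]], [0, [0, 0, 1], [0, 0, 0]], [0, [0, 0, 1], [0, 0, 0]], [0, [0, 0, 0], [0, 0, 0]]]}}

```text
clock: 8.82
tool_pos: [0.592, -0.2741, 0.0997]
ee_rot: [-3.134, 0.22, -0.001]
force: [-1.2, 2.9, 2.8]
opening: 0.0
grasp_force: 1.8
```

{"name": "step_arm", "arguments": {"steps": [[0, [0, 0, 1], [0, 0, 0]], [0, [0, 0, 0], [0, 0, 0]]]}}

```text
clock: 9.07
tool_pos: [0.592, -0.2743, 0.0987]
ee_rot: [-3.133, 0.22, -0.001]
force: [-1.2, 3.7, 6.0]
opening: -0.0
grasp_force: 2.5
```

```bash
python3 -c "
from h import *
go(5,.1)"
```

```text
5 [ 0.5925 -0.2747] tool mm [ 0.6  0.4 -1.3] yaw -8.0 tilt [ 0.001  0.001 -1.   ] pos [ 0.592  -0.2743  0.0987] F [-1.16  3.7   6.04] 9.075 -3.2697554345985486e-05
```

Plate 5 gives: it is 1.3 mm down where the others were rigid. Pressing it in.

{"name": "step_arm", "arguments": {"steps": [[0, [0, 0, 2], [0, 0, 0]], [0, [0, 0, 2], [0, 0, 0]], [0, [0, 0, 1], [0, 0, 0]], [0, [0, 0, 1], [0, 0, 0]], [0, [0, 0, 0], [0, 0, 0]]]}}

```text
clock: 9.7
tool_pos: [0.5922, -0.2748, 0.0925]
ee_rot: [3.134, -0.22, 0.002]
force: [0.6, 1.6, 5.5]
opening: -0.0
grasp_force: 2.1
```

```bash
cat > look.py <<'E'
from h import *
import sys
go(5,.094)
q=optics.grab_frame("side");cv2.imwrite(sys.argv[1],cv2.cvtColor(q["image"],cv2.COLOR_RGB2BGR))
E
python3 look.py pics/s1.png
```

```text
5 [ 0.5925 -0.2747] tool mm [ 0.3 -0.1 -1.5] yaw -8.0 tilt [ 0.001 -0.    -1.   ] pos [ 0.5922 -0.2748  0.0925] F [0.56 1.6  5.48] 9.7 -3.499045500212646e-05
```

View pics/s1.png

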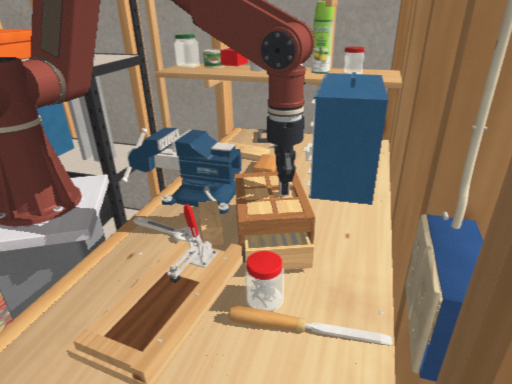

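The drawer has sprung out: its open top shows at about (280,243) and its front at (280,258), clear of the jar at (265,280). I'll lift straight up and check.

{"name": "step_arm", "arguments": {"steps": [[0, [0, 0, -15], [0, 0, 0]], [0, [0, 0, -40], [0, 0, 0]], [0, [0, 0, -40], [0, 0, 0]], [0, [0, 0, 0], [0, 0, 0]], [0, [0, 0, 0], [0, 0, 0]]]}}

```text
clock: 10.38
tool_pos: [0.591, -0.2748, 0.1868]
ee_rot: [3.134, -0.22, -0.002]
force: [-0.4, 0.6, -1.4]
opening: 0.0003
grasp_force: 0.0
```

```bash
python3 look.py pics/s2.png
python3 - <<'E'
from h import *
p=optics.grab_frame("top");W=world(p)
for n in ["screw_jar","short_offcut","sanding_block","drawer_front"]:
    r=models.regions_of(p,n)
    if r:
        P=W[r[0]["mask"]&(p["z_map"]>0)];print(n,np.median(P,0).round(3))
L=(W[...,:2]-C)@np.stack([X,Y],1);m=(abs(L[...,0])<.05)&(W[...,2]>.05)&(W[...,2]<.075)&(L[...,1]<-.105)&(L[...,1]>-.165)
print("drawer out mm",-(L[m][:,1].min())*1000-108,m.sum())
E
```

```text
5 [ 0.5925 -0.2747] tool mm [ 1.6 -0.3 92.8] yaw -8.0 tilt [-0.001 -0.    -1.   ] pos [ 0.591  -0.2748  0.1868] F [-0.44  0.6  -1.37] 10.375 0.0002899706270849011
screw_jar [ 0.494 -0.47   0.086]
short_offcut [ 0.425 -0.252  0.044]
sanding_block [0.633 0.059 0.029]
drawer_front [ 0.546 -0.407  0.022]
drawer out mm 45.35750580511754 127
```

View pics/s2.png

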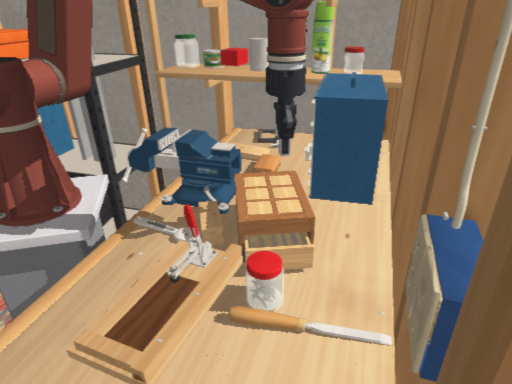

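The drawer stands open about 45 mm (around pixel 280,250), the tool is clear above the chest, and the jar is where it was.

```bash
python3 -c "
from plant import finish_job
print(finish_job())"
```

```text
the job is handed in; nothing more can be done
None
```

Plate 5 (back row, middle) was the catch: I pressed it in and the drawer sprang out and stands about 45 mm open, untouched, the things around the chest were not touched, and the job was handed in at about 10.5 s.

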